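# Loosen the knurled ring of a measuring-stage chuck by two turns

### The arm

A 6-joint arm with a two-finger parallel gripper is mounted at the origin on the work surface. World frame = base frame: x ahead of the robot, y to its left, z up, the work surface at z = 0. Lengths are in m, angles in rad, forces in N, time in s.
With the tool pointing down it reaches from about 0.35 to 0.875 m from the base axis. Payload 4.2 kg.
Tool frame: the origin (TCP) lies at the centre of the arm's flange, where the gripper is bolted on; the fingertips stand 182 mm ahead of it and the grasp point (between the pads) lies 164 mm ahead of it; z points along the fingers, y is the line along which they close (so a half turn about z gives the same grasp; the last joint's range is limited). The gripper opens to 87 mm and grips with 3 to 60 N. Pads are 19 mm wide; open, the fingers measure 117 mm over their backs; the gripper's body (75 mm by 190 mm) begins 51 mm behind the grasp point.
Start: joints at [1.505, 0.385, 0.008, 0, -1.194, -0.259], TCP at [0.199, 0.592, 0.405] pointing down, gripper open.
Joint ranges: [-3.14, 3.14], [-1.21, 2.06], [-1.07, 1.41], [-3.16, 2.05], [-2.99, -0.16], [-3.1, 3.1]. Speed limits (rad/s): [2.79, 2.79, 3.14, 3.14, 3.14, 3.14].

### API

Orientations are given as a rotation vector (axis times angle).
In Python, from bench import r, capture, get_calibration gives the robot as it stands. The module is installed in compiled form; this text tells all that it offers.
- The arm moves only by the tool arm_command, never from a script. Its argument "deltas" is one flat list of numbers, 5 for each row, row after row: the shift along the tool's x, y, z scaled (see below), then the turn about the tool's z scaled (see below), then the opening in per cent of the stroke, from 0 (shut) to 100 (fully open). In form: [x, y, z, twist, fingers, x, y, z, twist, fingers, ...]. A call has 1 to 5 rows; each row shifts and turns the commanded pose from where the row before left it, along the tool's axes as they then stand; what a row does not reach is not made up. The controller multiplies each number of a shift by 3 cm and each number of a turn by 0.12 rad. A row lasts 1/12 s, in which the tool goes at most 41.7 mm and 7.16 degrees, less where a joint would pass 70% of its speed; a pose out of reach is approached as far as the arm can. A call with a number of a shift or a turn outside -1 to 1 is refused whole. A call with a gripper value outside its range is refused whole. The fingers move at their own pace and stop on an object; "squeeze" is the grip in N (left out, the last holds). Time passes only in rows, so rows that do not move let the fingers close. It gives the time, the measured TCP pose, the force, the opening and the grip force at its end, in the units of the state.
- r.read_state(): the state, without advancing time (a new reading comes with each control period).
- capture(name): name is "scene" or "side" or "wrist"; returns the picture (400x640x3 uint8, red, green, blue); there is no depth.
- get_calibration(name): a dict with "vfov" (degrees; the focal length in pixels is half the picture's height over the tangent of half this angle, whatever the lens; pixels are square), "cx", "cy" (the principal point, pixels), "k1" (the pictures are not rectified: a ray, as slopes to the right and down, at radius r is drawn at 1 + k1 r^2 times it, then the intrinsics apply), "world_to_cam" (4x4, takes a point from world to camera coordinates). Camera axes: x right, y up, looking along -z (the intrinsics and any distortion apply to the point x, -y, -z); pixel columns grow to the right and rows downward; lengths in m; the calibration is good to about 2 mm. A picture is of the moment at which its call begins: read the wrist's pose just before it. get_calibration takes no time and is no camera call; for the wrist camera it gives the pose at the moment of the call.
- r.hand_in(): hands the job in; it is judged then, once.
The state is a dict: "time": time; "joint_pos": joint angles; "qvel": joint speeds; "joint_torque": joint torques, N m; "ee_pos": TCP position; "tool_rot": TCP orientation; "contact_force": force on the tool from outside, world axes, zero at the start; "wrist_torque": the same for the moment, N m; "width": finger opening in m; "grip_force": force on a finger pad.
Only numpy, scipy, OpenCV 4.12 (cv2) and the standard library are available. Lean on these libraries where they do the work, as an engineer would, in place of code of your own. Each camera call takes 0.05 s, during which the arm holds its last target. There are 200 camera calls.

### The job

Open the small three-jaw chuck on the measuring stage: roll a fingertip along the knurled rim of its ring, counter-clockwise seen from above, for two full turns and no more, so that the black mark on the ring comes round to the black mark on the chuck's face for the second time. Grip nothing, do not touch the brass part standing in the jaws (it stays there, upright), and leave the step gauge, the ring gauge and the jar on the stage where they are. Finish with the hand clear.

Things in the scene. Friction and masses are not known exactly. Their poses are not given: they have to be found in the camera images.
- ring (a joint): the chuck's knurled steel ring, turning about the chuck's vertical axis: angle in rad, 0 at the start (tight, its black mark beside the black mark on the chuck's face), growing counter-clockwise seen from above; 6.28 per full turn, 12.57 is two turns. It stays where it is left (friction about 0.07 N m, so about 1.5 N along the rim moves it), has no spring and no catch at two turns: it turns on to 17.5. Each turn draws the three jaws 2.5 mm outward
- ring_center (a point): centre of the ring: on its axis at mid height of the knurled rim. The rim is 104 mm across over the crests of the 48 straight vertical ribs (2 mm deep), and 24 mm high, from 12 mm below this point to 12 mm above. The chuck below is 98 mm across, and its underside is on the stage 26 mm below this point; nothing else stands within 50 mm of the rim
- chuck: the three-jaw chuck, fixed on the stage: aluminium base 98 mm across, flat face 72 mm across at 40 mm above the stage, ring around it. Origin on the axis at the underside, z up; x points to one jaw, the others at 120 degrees. The chuck stands at a different place and yaw each time. The jaws are 16 x 11 x 12 mm blocks on the face, their tops 52 mm above the stage, 66 mm above it the top of the brass part
- pointer (a point): the fixed black mark, a 13 x 7 mm bar on the chuck's face between two jaws, 29.5 mm from the axis
- ring_mark (a point): the black mark on the top of the ring, a radial bar 12 x 7 mm, 43.3 mm from the axis; it turns with the ring and starts beside the fixed mark
- part: the turned brass part standing loose between the jaws at the chuck's centre: 24 mm across and 16 mm high with a 16 mm spigot, 26 mm high in all, 0.085 kg; origin at the centre of its underside, z up
- step_gauge: loose steel step gauge, a stair of six steps 12 to 42 mm high, 22 x 96 mm; origin at the centre of its underside, long axis y
- ring_gauge: loose dark steel ring gauge, 52 mm across, 30 mm bore, 18 mm high; origin at the centre of its underside
- jar: loose grey plastic jar with a white cap, 48 mm across, 55 mm high; origin at the centre of its underside
- stage: the measuring stage, fixed: dark slab 500 x 800 x 30 mm with a pale glass pane flush in its top; origin at the centre of its underside, on the table; its top is 30 mm above the table

How it is judged:
By the outcome, as a careful person would: the job done as asked, in the order asked, and still so for the second after the job is handed in, with the robot touching nothing.
It also fails if it takes over 72 s, if anything falls off the work surface, if the arm or the gripper's body presses on something with over 40 N, if the wrist force passes 120 N, or if a joint passes its speed limit or range.

## Working session

There is one attempt and no reset: what is moved stays moved. The work goes in short steps, Python scripts to look and compute and a tool call to move; the robot and the scene stay as the last step left them, time stands still between calls to the robot, and variables do not carry over. Pictures are saved under pics/ and viewed, at most 10 in all, crops included, and the job is handed in when it is done.

Besides the shell and the picture viewer there is one more tool, called after "Emit:" by a JSON object that holds its "api" and its "payload". arm_command: Moves the arm, as the interface text tells. Its arguments: {"type":"object","properties":{"deltas":{"type":"array"},"squeeze":{"type":"number"}},"required":["deltas"]}

```bash
mkdir -p pics
cat > h.py <<'E'
from bench import r, capture, get_calibration
import numpy as np, cv2
from scipy.spatial.transform import Rotation as R
def snap(n,f):
    c=get_calibration(n); im=capture(n); cv2.imwrite('pics/'+f,im[:,:,::-1]); return c,im
def K(c):
    f=200/np.tan(np.radians(c['vfov'])/2); return np.array([[f,0,c['cx']],[0,f,c['cy']],[0,0,1]])
def px2w(c,u,v,z):
    d=np.array([c['k1'],0,0,0,0.]); p=cv2.undistortPoints(np.array([[[u,v]]],float),K(c),d)[0,0]
    # k1 model equals cv2's
    M=np.array(c['world_to_cam']); Rt=M[:3,:3].T; o=-Rt@M[:3,3]; w=Rt@np.array([p[0],-p[1],-1])
    return o+w*(z-o[2])/w[2]
def w2px(c,P):
    M=np.array(c['world_to_cam']); q=np.atleast_2d(P)@M[:3,:3].T+M[:3,3]; q=q*[1,-1,-1]
    return cv2.projectPoints(q,np.zeros(3),np.zeros(3),K(c),np.array([c['k1'],0,0,0,0.]))[0][:,0]
E
python3 - <<'E'
from h import *
for n in['scene','side']:
    c,im=snap(n,n+'0.png'); print(n,{k:np.round(v,3).tolist() for k,v in c.items()})
s=r.read_state(); print({k:np.round(v,3).tolist() for k,v in s.items()})
E
```

```text
scene {'vfov': 57.141, 'cx': 320.441, 'cy': 198.291, 'k1': 0.019, 'world_to_cam': [[-0.76, 0.65, -0.009, 0.485], [-0.438, -0.502, 0.746, 0.222], [0.481, 0.571, 0.666, -1.227], [0.0, 0.0, 0.0, 1.0]]}
side {'vfov': 52.982, 'cx': 324.038, 'cy': 195.289, 'k1': 0.033, 'world_to_cam': [[0.826, -0.564, -0.006, -0.549], [0.362, 0.523, 0.772, -0.298], [-0.432, -0.64, 0.636, -0.811], [0.0, 0.0, 0.0, 1.0]]}
{'time': 0.1, 'joint_pos': [1.505, 0.385, 0.007, -0.0, -1.194, -0.259], 'qvel': [0.0, -0.001, 0.003, 0.001, 0.001, 0.002], 'joint_torque': [-0.001, -39.169, 18.794, 4.232, 0.013, -0.0], 'ee_pos': [0.199, 0.592, 0.404], 'tool_rot': [3.098, -0.508, -0.0], 'contact_force': [-0.526, 0.037, -0.381], 'wrist_torque': [0.011, 0.014, 0.002], 'grip_force': 0.0, 'width': 0.086}
```

View pics/scene0.png

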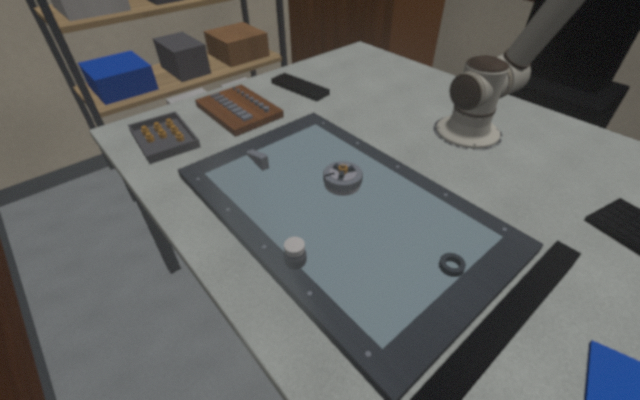

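View pics/side0.png

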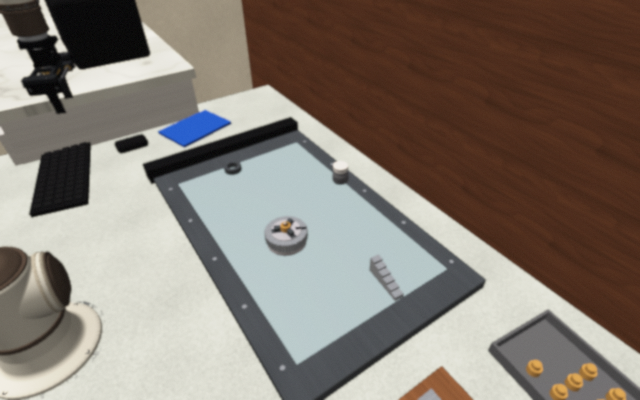

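The scene view shows the chuck's top face near (343,172), jar at (294,247), ring gauge at (452,263) and step gauge at (259,158). The side view shows the chuck at (286,228).

Run:
```python
from h import *
c=get_calibration('scene'); print(px2w(c,343,172,.07)); print([px2w(c,*p,.04) for p in[(294,250),(452,264),(259,160)]])
print('cam',np.linalg.inv(np.array(c['world_to_cam']))[:3,3])
c=get_calibration('side'); print(px2w(c,286,229,.07)); print([px2w(c,*p,.04) for p in[(341,173),(233,169),(386,278)]])
c=get_calibration('wrist');M=np.linalg.inv(np.array(c['world_to_cam']));print(c['vfov'],M.round(3)); print(R.from_rotvec(r.read_state()['tool_rot']).as_matrix().round(3))
```

```text
[ 0.52158112 -0.04564768  0.07      ]
[array([0.76404024, 0.05867834, 0.04      ]), array([0.53795266, 0.30458973, 0.04      ]), array([ 0.6363785 , -0.27198439,  0.04      ])]
cam [1.05520474 0.49580287 0.65555229]
[ 0.52224731 -0.04836732  0.07      ]
[array([0.78852065, 0.09186851, 0.04      ]), array([0.5347554 , 0.29216529, 0.04      ]), array([ 0.6398475 , -0.27870036,  0.04      ])]
66.05846266136093 [[-0.32   0.915  0.248  0.268]
 [-0.948 -0.309 -0.081  0.569]
 [ 0.002 -0.261  0.965  0.384]
 [ 0.     0.     0.     1.   ]]
[[ 0.948 -0.319 -0.001]
 [-0.319 -0.948 -0.002]
 [ 0.     0.002 -1.   ]]
```

Emit:
{"api": "arm_command", "payload": {"deltas": [0.45,0.39,0,0,0,0.9,0.773,0,0,0,0.9,0.773,0,0,0,0.9,0.773,0,0,0,0.9,0.773,0,0,0], "squeeze": 5}}

```text
time: 0.52
ee_pos: [0.2816, 0.453, 0.4042]
tool_rot: [3.099, -0.507, -0.0]
contact_force: [0.4, -0.1, -1.1]
width: 0.0614
grip_force: 0.0
```

Emit:
{"api": "arm_command", "payload": {"deltas": [0.9,0.773,0,0,0,0.9,0.773,0,0,0,0.9,0.773,0,0,0,0.9,0.773,0,0,0,0.9,0.773,0,0,0]}}

```text
time: 0.93
ee_pos: [0.3725, 0.2998, 0.4045]
tool_rot: [3.1, -0.507, -0.001]
contact_force: [0.5, 0.5, -0.5]
width: 0.0283
grip_force: 0.0
```

Emit:
{"api": "arm_command", "payload": {"deltas": [0.9,0.773,0,0,0,0.9,0.773,0,0,0,0.9,0.773,0,0,0,0.9,0.773,0,0,0,0.9,0.773,0,0,0]}}

```text
time: 1.35
ee_pos: [0.4635, 0.1469, 0.4046]
tool_rot: [3.1, -0.508, -0.001]
contact_force: [0.5, 0.5, 0.6]
width: 0.0017
grip_force: 0.0
```

Emit:
{"api": "arm_command", "payload": {"deltas": [0.9,0.773,0,0,0,0.9,0.773,0,0,0,0.9,0.773,0,0,0,0.9,0.773,0,0,0,0.9,0.773,0,0,0]}}

```text
time: 1.77
ee_pos: [0.5545, -0.0061, 0.4044]
tool_rot: [3.1, -0.508, -0.001]
contact_force: [0.8, 0.8, -0.1]
width: 0.0004
grip_force: 0.0
```

Emit:
{"api": "arm_command", "payload": {"deltas": [0.9,0.77,0,0,0,0.9,0.77,0,0,0,0.9,0.77,0,0,0,0,0,0,1,0,0,0,0,1,0]}}

```text
time: 2.18
ee_pos: [0.6093, -0.098, 0.4032]
tool_rot: [3.012, -0.889, -0.004]
contact_force: [-0.0, 0.1, -0.2]
width: 0.0006
grip_force: 0.0
```

Emit:
{"api": "arm_command", "payload": {"deltas": [0,0,0,1,0,0,0,0,1,0,0,0,0,1,0,0,0,0,1,0,0,0,0,1,0]}}

```text
time: 2.6
ee_pos: [0.6086, -0.0959, 0.4041]
tool_rot: [2.618, -1.736, -0.002]
contact_force: [-0.3, 0.2, -0.9]
width: 0.0006
grip_force: 0.0
```

Emit:
{"api": "arm_command", "payload": {"deltas": [0,0,0,1,0,0,0,0,1,0,0,0,0,1,0,0,0,0,1,0,0,0,0,1,0]}}

```text
time: 3.02
ee_pos: [0.6086, -0.0959, 0.4041]
tool_rot: [1.988, -2.431, -0.002]
contact_force: [0.5, -0.2, -0.1]
width: 0.0004
grip_force: 0.0
```

Emit:
{"api": "arm_command", "payload": {"deltas": [0,0,0,1,0,0,0,0,1,0,0,0,0,1,0,0,0,0,1,0,0,0,0,1,0]}}

```text
time: 3.43
ee_pos: [0.6086, -0.0959, 0.4041]
tool_rot: [1.18, -2.91, -0.001]
contact_force: [0.7, 0.6, 0.2]
width: 0.0004
grip_force: 0.0
```

Emit:
{"api": "arm_command", "payload": {"deltas": [0,0,0,1,0,0,0,0,1,0,0,0,0,1,0,0,0,0,1,0,0,0,0,1,0]}}

```text
time: 3.85
ee_pos: [0.6086, -0.0959, 0.4041]
tool_rot: [0.268, -3.129, -0.0]
contact_force: [-0.7, 0.7, -0.5]
width: 0.0005
grip_force: 0.0
```

Emit:
{"api": "arm_command", "payload": {"deltas": [0,0,0,1,0,0,0,0,1,0,0,0,0,1,0,0,0,0,1,0,0,0,0,1,0]}}

```text
time: 4.27
ee_pos: [0.6086, -0.0959, 0.4041]
tool_rot: [-0.669, -3.068, 0.0]
contact_force: [-0.0, -0.2, 0.5]
width: 0.0006
grip_force: 0.0
```

Emit:
{"api": "arm_command", "payload": {"deltas": [0,0,0,0.84,0,0,0,0,0,0]}}

```text
time: 4.43
ee_pos: [0.6086, -0.0958, 0.4042]
tool_rot: [-0.816, -3.033, 0.0]
contact_force: [0.3, 0.3, -0.8]
width: 0.0004
grip_force: 0.0
```

Run:
```python
from h import *
c,im=snap('wrist','w1.png')
s=r.read_state(); m=R.from_rotvec(s['tool_rot']).as_matrix()
print(s['joint_pos'],s['ee_pos'],np.degrees(np.arctan2(m[1,0],m[0,0])),m[:,2])
cc=np.array([.522,-.047]);p=np.array(s['ee_pos'])
print(w2px(c,[[.522,-.047,.07],[*(p+.182*m[:,2])]]))
```

```text
[ 1.06097384e-01  3.70197186e-01 -1.55836727e-02 -2.20459037e-04
 -1.18609023e+00 -2.19876953e+00] [ 0.60860734 -0.09586307  0.40422081] 150.09395821664137 [-1.09034768e-03  8.93818869e-05 -9.99999402e-01]
[[317.19203962  89.52826599]
 [317.96645003 247.51110328]]
```

View pics/w1.png

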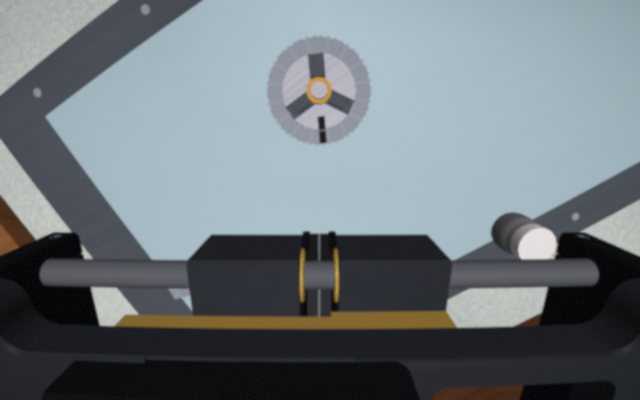

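Wrist view: chuck ring centred at about (319,90), ring edges at columns 267–371 and rows 36–144, marks aligned at (322,130), closed fingertips near (318,245).

```bash
cat >> h.py <<'E'
def rel(cxy):
    s=r.read_state(); m=R.from_rotvec(s['tool_rot']).as_matrix(); d=np.r_[cxy,.232]-s['ee_pos']
    t=m.T@d; print('t',round(s['time'],2),'rel mm',(1000*t).round(1),'yaw',np.degrees(np.arctan2(m[1,0],m[0,0])).round(1),'j6',s['joint_pos'][5].round(2),'F_tool',(m.T@s['contact_force']).round(1),'rho',np.hypot(*d[:2]).round(4))
E
python3 - <<'E'
from h import *
c=get_calibration('wrist')
a=[px2w(c,*p,.068) for p in[(267,90),(371,90),(319,36),(319,144)]]
print(a,(a[0]+a[1])/2,(a[2]+a[3])/2,np.linalg.norm(a[0]-a[1]),np.linalg.norm(a[2]-a[3]))
rel((a[0]+a[1]+a[2]+a[3])[:2]/4)
E
```

```text
[array([ 0.49746009, -0.08999247,  0.068     ]), array([ 0.54822766, -0.00182278,  0.068     ]), array([ 0.48070083, -0.02164807,  0.068     ]), array([ 0.56824204, -0.07203058,  0.068     ])] [ 0.52284387 -0.04590763  0.068     ] [ 0.52447143 -0.04683933  0.068     ] 0.10174104734977522 0.1010042573966777
t 4.48 rel mm [ 98.1   0.6 172.3] yaw 150.1 j6 -2.2 F_tool [-0.5 -0.2 -0.1] rho 0.0983
```

Emit:
{"api": "arm_command", "payload": {"deltas": [0,0,1,0,0,0,0,1,0,0,0,0,1,0,0,0,0,1,0,0,0,0,1,0,0]}}

```text
time: 4.9
ee_pos: [0.6085, -0.0959, 0.2534]
tool_rot: [0.809, 3.035, 0.0]
contact_force: [1.1, -0.8, -0.3]
width: 0.0004
grip_force: 0.0
```

Emit:
{"api": "arm_command", "payload": {"deltas": [0,0.02,0.74,0,0,0.5,0,0,0,0,0.5,0,0,0,0,0,0,0,0,0]}}

```text
time: 5.23
ee_pos: [0.5811, -0.0797, 0.2313]
tool_rot: [-0.808, -3.031, 0.002]
contact_force: [-0.1, 0.1, -0.3]
width: 0.0004
grip_force: 0.0
```

Emit:
{"api": "arm_command", "payload": {"deltas": [0.05,0,0,0,0,0.05,0,0,0,0,0,0,0,0,0]}}

```text
time: 5.48
ee_pos: [0.5808, -0.0789, 0.233]
tool_rot: [0.812, 3.034, 0.001]
contact_force: [0.2, -0.2, -0.5]
width: 0.0004
grip_force: 0.0
```

```bash
python3 -c "
from h import *
rel((.5236,-.0464)); snap('wrist','w2.png')"
```

```text
t 5.48 rel mm [65.8 -0.4  0.9] yaw 150.0 j6 -2.24 F_tool [-0.3 -0.   0.5] rho 0.0658
```

View pics/w2.png

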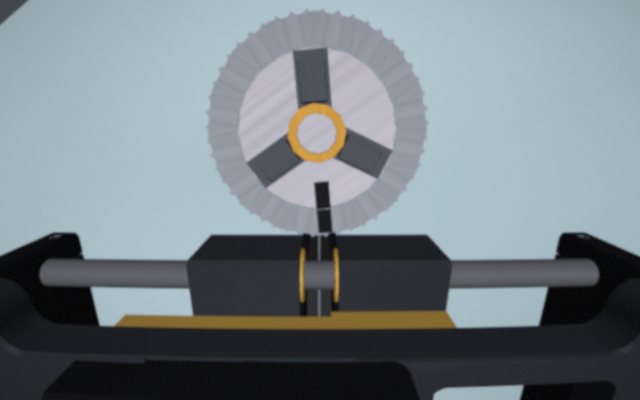

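The close view shows the ring centred at about (317,122) directly ahead of the fingers (318,235), with the tips a few mm short of the rim.

Emit:
{"api": "arm_command", "payload": {"deltas": [0.07,0,0,0,0,0.05,0,0,0,0,0,0,0,0,0]}}

```text
time: 5.78
ee_pos: [0.5772, -0.0771, 0.2327]
tool_rot: [0.813, 3.034, 0.0]
contact_force: [-0.3, -0.3, 0.3]
width: 0.0006
grip_force: 0.0
```

Emit:
{"api": "arm_command", "payload": {"deltas": [0.05,0,0,0,0,0,0,0,0,0]}}

```text
time: 5.95
ee_pos: [0.5766, -0.0765, 0.2328]
tool_rot: [0.812, 3.032, 0.0]
contact_force: [1.6, -1.8, -0.5]
width: 0.0001
grip_force: 1.6
```

Emit:
{"api": "arm_command", "payload": {"deltas": [0.04,0,0,0,0,0,0,0,0,0]}}

```text
time: 6.12
ee_pos: [0.5762, -0.0761, 0.2329]
tool_rot: [0.811, 3.03, 0.001]
contact_force: [6.0, -4.0, -2.7]
width: 0.0007
grip_force: 3.1
```

```bash
python3 -c "
from h import *
rel((.5236,-.0464))"
```

```text
t 6.12 rel mm [60.4 -0.6  0.7] yaw 150.0 j6 -2.24 F_tool [-7.1 -0.5  2.7] rho 0.0604
```

Emit:
{"api": "arm_command", "payload": {"deltas": [0.03,0.24,0,-1,0,0.0144,0.24,0,-1,0,0.0144,0.24,0,-1,0,0.0144,0.24,0,-1,0,0.0144,0.24,0,-1,0]}}

```text
time: 6.53
ee_pos: [0.5837, -0.0406, 0.2329]
tool_rot: [-0.129, 3.135, -0.0]
contact_force: [3.5, -1.6, -0.5]
width: 0.0007
grip_force: 1.5
```

```bash
python3 -c "
from h import *
rel((.5236,-.0464)); snap('wrist','w3.png')"
```

```text
t 6.53 rel mm [60.4 -0.9  0.7] yaw -175.3 j6 -1.7 F_tool [-3.3 -1.9  0.5] rho 0.0604
```

View pics/w3.png

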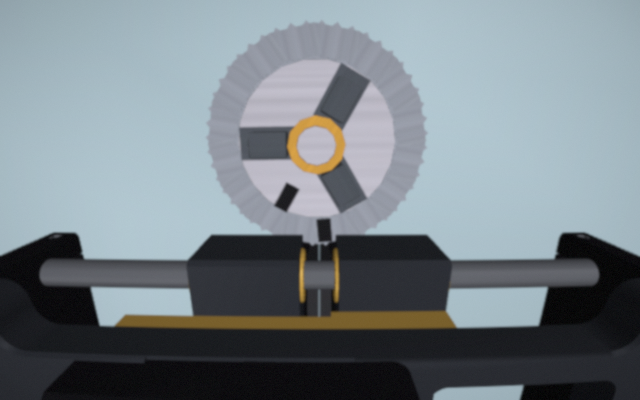

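The mark stayed at the fingertip (323,230) while the fixed mark moved to (287,197): the ring turned about 35° without slip.

Emit:
{"api": "arm_command", "payload": {"deltas": [0.03,0.24,0,-1,0,0.0144,0.24,0,-1,0,0.0144,0.24,0,-1,0,0.0144,0.24,0,-1,0,0.0144,0.24,0,-1,0]}}

```text
time: 7.0
ee_pos: [0.5697, -0.0073, 0.233]
tool_rot: [-1.046, 2.959, -0.001]
contact_force: [2.9, 0.1, -0.8]
width: 0.0002
grip_force: 1.3
```

```bash
python3 -c "
from h import *
rel((.5236,-.0464))"
```

```text
t 7.0 rel mm [60.4 -1.5  0.8] yaw -141.1 j6 -1.16 F_tool [-2.3 -1.8  0.8] rho 0.0604
```

Emit:
{"api": "arm_command", "payload": {"deltas": [0.045,0.235,0,-1,0,0.02,0.235,0,-1,0,0.0144,0.235,0,-1,0,0.0144,0.235,0,-1,0,0.0144,0.235,0,-1,0]}}

```text
time: 7.42
ee_pos: [0.5397, 0.0119, 0.2329]
tool_rot: [-1.874, 2.517, -0.001]
contact_force: [1.9, 2.1, -0.3]
width: 0.0007
grip_force: 1.4
```

```bash
python3 -c "
from h import *
rel((.5236,-.0464))"
```

```text
t 7.42 rel mm [60.5 -1.3  0.8] yaw -106.7 j6 -0.61 F_tool [-2.5 -1.2  0.3] rho 0.0605
```

Emit:
{"api": "arm_command", "payload": {"deltas": [0.055,0.235,0,-1,0,0.02,0.235,0,-1,0,0.016,0.235,0,-1,0,0.016,0.235,0,-1,0,0.016,0.235,0,-1,0]}}

```text
time: 7.83
ee_pos: [0.504, 0.0107, 0.2329]
tool_rot: [-2.534, 1.852, 0.0]
contact_force: [-1.3, 7.7, 1.5]
width: 0.0004
grip_force: 3.4
```

```bash
python3 -c "
from h import *
rel((.5236,-.0464)); snap('wrist','w4.png')"
```

```text
t 7.83 rel mm [60.4 -1.4  0.8] yaw -72.3 j6 -0.03 F_tool [-7.8 -1.1 -1.4] rho 0.0604
```

View pics/w4.png

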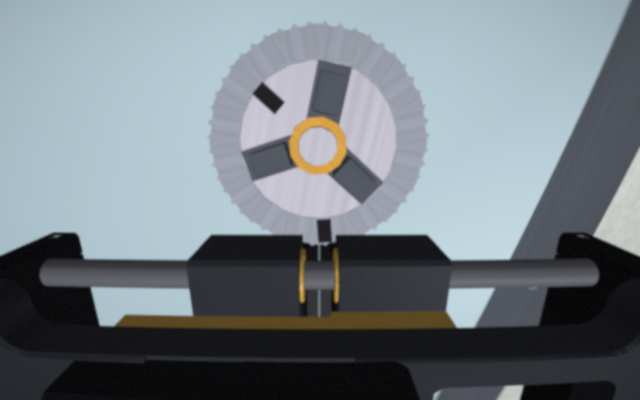

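Mark still at the fingertip (323,230), fixed mark at (268,97): about 138° turned, no slip, part upright.

Emit:
{"api": "arm_command", "payload": {"deltas": [0.0144,0.236,0,-1,0,0.0144,0.236,0,-1,0,0.0144,0.236,0,-1,0,0.0144,0.236,0,-1,0,0.0144,0.236,0,-1,0]}}

```text
time: 8.3
ee_pos: [0.4745, -0.0103, 0.2328]
tool_rot: [-2.971, 1.021, 0.002]
contact_force: [-1.3, 2.7, 1.6]
width: 0.0003
grip_force: 1.4
```

```bash
python3 -c "
from h import *
rel((.5236,-.0464))"
```

```text
t 8.3 rel mm [61.  -1.7  0.7] yaw -37.9 j6 0.59 F_tool [-2.7 -1.3 -1.6] rho 0.061
```

Emit:
{"api": "arm_command", "payload": {"deltas": [0.055,0.235,0,-1,0,0.025,0.235,0,-1,0,0.02,0.235,0,-1,0,0.02,0.235,0,-1,0,0.02,0.235,0,-1,0]}}

```text
time: 8.72
ee_pos: [0.4629, -0.0445, 0.2325]
tool_rot: [3.14, -0.099, -0.007]
contact_force: [-2.7, 0.9, 2.6]
width: 0.0006
grip_force: 1.8
```

```bash
python3 -c "
from h import *
rel((.5236,-.0464))"
```

```text
t 8.72 rel mm [60.7 -1.9  0.2] yaw -3.6 j6 1.25 F_tool [-2.7 -0.8 -2.6] rho 0.0607
```

Emit:
{"api": "arm_command", "payload": {"deltas": [0.06,0.233,0,-1,0,0.025,0.233,0,-1,0,0.018,0.233,0,-1,0,0.018,0.233,0,-1,0,0.018,0.233,0,-1,0]}}

```text
time: 9.13
ee_pos: [0.4724, -0.0786, 0.2321]
tool_rot: [-3.028, -0.832, 0.012]
contact_force: [-4.0, -0.5, 2.9]
width: 0.0008
grip_force: 2.1
```

```bash
python3 -c "
from h import *
rel((.5236,-.0464))"
```

```text
t 9.13 rel mm [60.5 -1.4 -0.3] yaw 30.7 j6 1.93 F_tool [-3.7 -1.7 -2.9] rho 0.0605
```

Emit:
{"api": "arm_command", "payload": {"deltas": [0.045,0.236,0,-1,0,0.02,0.236,0,-1,0,0.016,0.236,0,-1,0,0.016,0.236,0,-1,0,0,0,0,0,0]}}

```text
time: 9.55
ee_pos: [0.4937, -0.099, 0.2321]
tool_rot: [-2.744, -1.525, 0.013]
contact_force: [-4.3, -8.4, 4.1]
width: 0.0005
grip_force: 4.1
```

```bash
python3 -c "
from h import *
rel((.5236,-.0464)); snap('wrist','w5.png')"
```

```text
t 9.55 rel mm [60.4 -2.3 -0.2] yaw 58.1 j6 2.46 F_tool [-9.5  0.7 -4. ] rho 0.0605
```

View pics/w5.png

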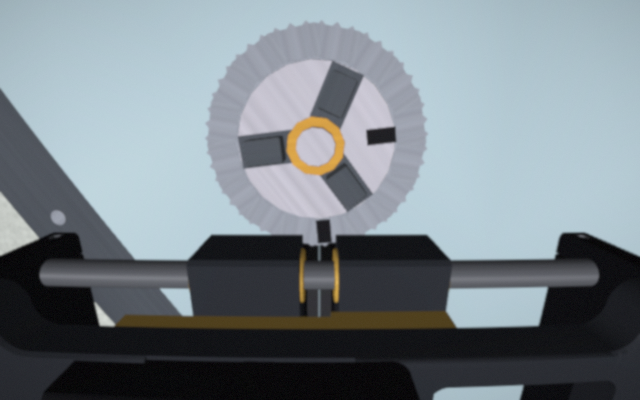

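Mark is still at the fingertip (323,230), fixed mark at (381,136): ring about 268°. Now back off and circle back clear of the rim.

Emit:
{"api": "arm_command", "payload": {"deltas": [-0.5,0,0,0,0,0.018,-0.3,0,1,0,0.018,-0.3,0,1,0,0.018,-0.3,0,1,0,0.018,-0.3,0,1,0]}}

```text
time: 10.02
ee_pos: [0.4612, -0.0848, 0.2324]
tool_rot: [-3.033, -0.815, 0.002]
contact_force: [-0.5, 0.5, 0.1]
width: 0.0005
grip_force: 0.0
```

Emit:
{"api": "arm_command", "payload": {"deltas": [0.018,-0.3,0,1,0,0.018,-0.3,0,1,0,0.018,-0.3,0,1,0,0.018,-0.3,0,1,0,0.018,-0.3,0,1,0]}}

```text
time: 10.43
ee_pos: [0.4511, -0.0413, 0.2325]
tool_rot: [-3.139, 0.117, 0.002]
contact_force: [-0.3, 0.6, 0.7]
width: 0.0005
grip_force: 0.0
```

Emit:
{"api": "arm_command", "payload": {"deltas": [0.018,-0.3,0,1,0,0.018,-0.3,0,1,0,0.018,-0.3,0,1,0,0.018,-0.3,0,1,0,0.018,-0.3,0,1,0]}}

```text
time: 10.85
ee_pos: [0.4673, 0.0002, 0.2325]
tool_rot: [2.965, -1.039, -0.002]
contact_force: [0.1, -0.0, -0.2]
width: 0.0005
grip_force: 0.0
```

```bash
python3 -c "
from h import *
rel((.5236,-.0464))"
```

```text
t 10.85 rel mm [73.1  1.3  0.4] yaw -38.6 j6 0.55 F_tool [ 0.1 -0.1  0.2] rho 0.0731
```

Emit:
{"api": "arm_command", "payload": {"deltas": [0.018,-0.3,0,1,0,0.018,-0.3,0,1,0,0.018,-0.3,0,1,0,0.018,-0.3,0,1,0,0.018,-0.3,0,1,0]}}

```text
time: 11.27
ee_pos: [0.5042, 0.0254, 0.2325]
tool_rot: [2.525, -1.868, -0.002]
contact_force: [0.9, -0.3, -0.0]
width: 0.0005
grip_force: 0.0
```

Emit:
{"api": "arm_command", "payload": {"deltas": [0.018,-0.3,0,1,0,0.018,-0.3,0,1,0,0.018,-0.3,0,1,0,0.018,-0.3,0,1,0,0.018,-0.3,0,1,0]}}

```text
time: 11.68
ee_pos: [0.5488, 0.0254, 0.2324]
tool_rot: [1.861, -2.531, -0.001]
contact_force: [-0.2, 0.5, 0.2]
width: 0.0007
grip_force: 0.0
```

Emit:
{"api": "arm_command", "payload": {"deltas": [0.018,-0.3,0,1,0,0.018,-0.3,0,1,0,0.018,-0.3,0,1,0,0.018,-0.3,0,1,0,0.018,-0.3,0,1,0]}}

```text
time: 12.1
ee_pos: [0.5856, 0.0002, 0.2324]
tool_rot: [1.029, -2.967, -0.001]
contact_force: [-0.4, -0.9, 0.3]
width: 0.0004
grip_force: 0.0
```

Emit:
{"api": "arm_command", "payload": {"deltas": [0.018,-0.3,0,1,0,0.018,-0.3,0,1,0,0.018,-0.3,0,1,0,0.018,-0.3,0,1,0,0,0,0,0,0]}}

```text
time: 12.52
ee_pos: [0.6005, -0.0331, 0.2323]
tool_rot: [0.298, -3.126, -0.001]
contact_force: [1.0, -0.1, -0.4]
width: 0.0005
grip_force: 0.0
```

```bash
python3 -c "
from h import *
rel((.5236,-.0464))"
```

```text
t 12.52 rel mm [78.   1.5  0.3] yaw -169.1 j6 -1.59 F_tool [-1.  -0.3  0.4] rho 0.0781
```

Emit:
{"api": "arm_command", "payload": {"deltas": [0.3,0.05,0,0,0,0.23,0,0,0,0,0.05,0,0,0,0,0.05,0,0,0,0,0,0,0,0,0]}}

```text
time: 12.93
ee_pos: [0.5825, -0.0329, 0.233]
tool_rot: [-0.31, 3.123, 0.001]
contact_force: [3.2, 2.0, -2.3]
width: 0.0005
grip_force: 2.2
```

```bash
python3 -c "
from h import *
rel((.5236,-.0464))"
```

```text
t 12.93 rel mm [60.4 -1.7  0.8] yaw -168.7 j6 -1.59 F_tool [-3.5  1.3  2.3] rho 0.0605
```

Emit:
{"api": "arm_command", "payload": {"deltas": [0.055,0.237,0,-1,0,0.02,0.237,0,-1,0,0.0144,0.237,0,-1,0,0.0144,0.237,0,-1,0,0.0144,0.237,0,-1,0]}}

```text
time: 13.35
ee_pos: [0.5648, -0.0022, 0.2331]
tool_rot: [-1.227, 2.889, -0.001]
contact_force: [3.0, 1.5, -1.2]
width: 0.0003
grip_force: 2.0
```

Emit:
{"api": "arm_command", "payload": {"deltas": [0.035,0.237,0,-1,0,0.02,0.237,0,-1,0,0.0144,0.237,0,-1,0,0.0144,0.237,0,-1,0,0.0144,0.237,0,-1,0]}}

```text
time: 13.77
ee_pos: [0.5325, 0.0135, 0.233]
tool_rot: [-2.027, 2.398, -0.001]
contact_force: [1.8, 3.9, -0.2]
width: 0.0006
grip_force: 2.0
```

```bash
python3 -c "
from h import *
rel((.5236,-.0464))"
```

```text
t 13.77 rel mm [60.6 -1.2  0.9] yaw -99.6 j6 -0.5 F_tool [-4.2 -1.1  0.2] rho 0.0606
```

Emit:
{"api": "arm_command", "payload": {"deltas": [0.04,0.236,0,-1,0,0.02,0.236,0,-1,0,0.0144,0.236,0,-1,0,0.0144,0.236,0,-1,0,0.0144,0.236,0,-1,0]}}

```text
time: 14.18
ee_pos: [0.4969, 0.0082, 0.2329]
tool_rot: [-2.646, 1.693, 0.001]
contact_force: [-0.4, 4.5, 0.7]
width: 0.0005
grip_force: 2.5
```

Emit:
{"api": "arm_command", "payload": {"deltas": [0.04,0.236,0,-1,0,0.02,0.236,0,-1,0,0.016,0.236,0,-1,0,0.016,0.236,0,-1,0,0.016,0.236,0,-1,0]}}

```text
time: 14.6
ee_pos: [0.4704, -0.0168, 0.2328]
tool_rot: [3.027, -0.835, -0.005]
contact_force: [-1.6, 1.6, 2.0]
width: 0.0004
grip_force: 1.4
```

```bash
python3 -c "
from h import *
rel((.5236,-.0464))"
```

```text
t 14.6 rel mm [60.8 -1.9  0.6] yaw -30.8 j6 0.72 F_tool [-2.2 -0.5 -2. ] rho 0.0609
```

Emit:
{"api": "arm_command", "payload": {"deltas": [0.07,0.234,0,-1,0,0.03,0.234,0,-1,0,0.02,0.234,0,-1,0,0.02,0.234,0,-1,0,0.02,0.234,0,-1,0]}}

```text
time: 15.02
ee_pos: [0.4636, -0.0523, 0.2324]
tool_rot: [3.139, 0.095, -0.011]
contact_force: [-2.6, 1.2, 2.7]
width: 0.0002
grip_force: 2.0
```

Emit:
{"api": "arm_command", "payload": {"deltas": [0.055,0.234,0,-1,0,0.025,0.234,0,-1,0,0.018,0.234,0,-1,0,0.018,0.234,0,-1,0,0.018,0.234,0,-1,0]}}

```text
time: 15.43
ee_pos: [0.4771, -0.0849, 0.2322]
tool_rot: [-2.97, -1.018, 0.014]
contact_force: [-4.2, -0.2, 2.8]
width: 0.0005
grip_force: 2.0
```

Emit:
{"api": "arm_command", "payload": {"deltas": [0.04,0.236,0,-1,0,0.016,0.236,0,-1,0,0.016,0.236,0,-1,0]}}

```text
time: 15.68
ee_pos: [0.4934, -0.0989, 0.2321]
tool_rot: [-2.739, -1.532, 0.015]
contact_force: [-4.3, -3.0, 2.8]
width: 0.0003
grip_force: 2.6
```

```bash
python3 -c "
from h import *
rel((.5236,-.0464)); snap('wrist','w6.png')"
```

```text
t 15.68 rel mm [60.5 -1.8 -0.3] yaw 58.5 j6 2.47 F_tool [-4.8 -2.1 -2.7] rho 0.0605
```

View pics/w6.png

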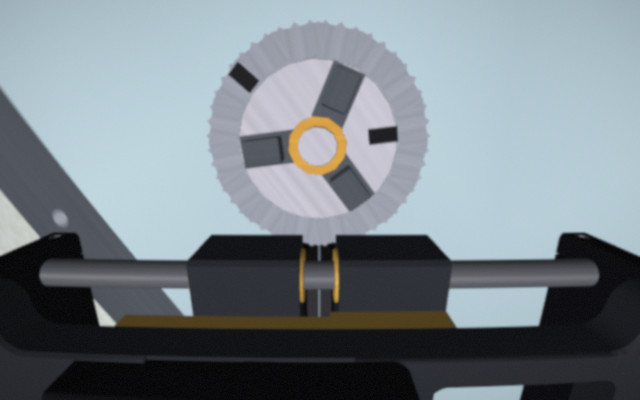

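Ring mark at (243,77), fixed mark at (383,135): about 135° past the first full turn, as expected. Going back for the last stroke.

```bash
cat >> h.py <<'E'
def ang(c,mk,fx,cen=(.5236,-.0464)):
    a=[px2w(c,*mk,.068)[:2]-cen,px2w(c,*fx,.0705)[:2]-cen]; t=[np.degrees(np.arctan2(v[1],v[0])) for v in a]
    print('mark-fixed',(t[0]-t[1])%360,'radii',[np.linalg.norm(v).round(4) for v in a],t)
E
python3 -c "
from h import *
ang(get_calibration('wrist'),(243,77),(383,135))"
```

```text
mark-fixed 130.5273460692414 radii [np.float64(0.0425), np.float64(0.0317)] [np.float64(105.94189419506192), np.float64(-24.585451874179483)]
```

Emit:
{"api": "arm_command", "payload": {"deltas": [-0.5,0,0,0,0,0.018,-0.3,0,1,0,0.018,-0.3,0,1,0,0.018,-0.3,0,1,0,0.018,-0.3,0,1,0]}}

```text
time: 16.15
ee_pos: [0.4615, -0.0854, 0.2324]
tool_rot: [-3.033, -0.818, 0.003]
contact_force: [-0.1, 0.9, -0.0]
width: 0.0004
grip_force: 0.0
```

Emit:
{"api": "arm_command", "payload": {"deltas": [0.018,-0.3,0,1,0,0.018,-0.3,0,1,0,0.018,-0.3,0,1,0,0.018,-0.3,0,1,0,0.018,-0.3,0,1,0]}}

```text
time: 16.57
ee_pos: [0.4514, -0.042, 0.2325]
tool_rot: [3.139, -0.114, -0.003]
contact_force: [0.7, 0.5, 0.4]
width: 0.0005
grip_force: 0.0
```

Emit:
{"api": "arm_command", "payload": {"deltas": [0.018,-0.3,0,1,0,0.018,-0.3,0,1,0,0.018,-0.3,0,1,0,0.018,-0.3,0,1,0,0.018,-0.3,0,1,0]}}

```text
time: 16.98
ee_pos: [0.4676, -0.0005, 0.2326]
tool_rot: [2.965, -1.036, -0.003]
contact_force: [-0.5, 0.8, -0.6]
width: 0.0005
grip_force: 0.0
```

Emit:
{"api": "arm_command", "payload": {"deltas": [0.018,-0.3,0,1,0,0.018,-0.3,0,1,0,0.018,-0.3,0,1,0,0.018,-0.3,0,1,0,0.018,-0.3,0,1,0]}}

```text
time: 17.4
ee_pos: [0.5045, 0.0247, 0.2325]
tool_rot: [2.526, -1.865, -0.002]
contact_force: [0.8, 0.3, -0.8]
width: 0.0003
grip_force: 0.0
```

Emit:
{"api": "arm_command", "payload": {"deltas": [0.018,-0.3,0,1,0,0.018,-0.3,0,1,0,0.018,-0.3,0,1,0,0.018,-0.3,0,1,0,0.018,-0.3,0,1,0]}}

```text
time: 17.82
ee_pos: [0.5491, 0.0247, 0.2325]
tool_rot: [1.862, -2.528, -0.001]
contact_force: [0.4, -0.2, -0.3]
width: 0.0003
grip_force: 0.0
```

Emit:
{"api": "arm_command", "payload": {"deltas": [0.018,-0.3,0,1,0,0.018,-0.3,0,1,0,0.018,-0.3,0,1,0,0.018,-0.3,0,1,0,0.018,-0.3,0,1,0]}}

```text
time: 18.23
ee_pos: [0.5859, -0.0004, 0.2324]
tool_rot: [1.031, -2.965, -0.001]
contact_force: [0.4, -0.3, -0.3]
width: 0.0005
grip_force: 0.0
```

Emit:
{"api": "arm_command", "payload": {"deltas": [0.018,-0.3,0,1,0,0.018,-0.3,0,1,0,0.018,-0.3,0,1,0,0.018,-0.3,0,1,0,0,0,0,0,0]}}

```text
time: 18.65
ee_pos: [0.6008, -0.0337, 0.2323]
tool_rot: [0.3, -3.125, -0.0]
contact_force: [-0.6, 0.3, -0.2]
width: 0.0004
grip_force: 0.0
```

```bash
python3 -c "
from h import *
rel((.5236,-.0464))"
```

```text
t 18.65 rel mm [78.3  2.2  0.4] yaw -169.0 j6 -1.59 F_tool [0.5 0.4 0.2] rho 0.0783
```

Emit:
{"api": "arm_command", "payload": {"deltas": [0.3,0.05,0,0,0,0.23,0,0,0,0,0.05,0,0,0,0,0.05,0,0,0,0,0,0,0,0,0]}}

```text
time: 19.07
ee_pos: [0.5834, -0.0336, 0.2331]
tool_rot: [-0.311, 3.121, 0.0]
contact_force: [4.9, -0.8, -4.1]
width: 0.0004
grip_force: 2.5
```

Emit:
{"api": "arm_command", "payload": {"deltas": [0.055,0.237,0,-1,0,0.02,0.237,0,-1,0,0.0144,0.237,0,-1,0,0.0144,0.237,0,-1,0,0.0144,0.237,0,-1,0]}}

```text
time: 19.48
ee_pos: [0.5656, -0.0022, 0.2331]
tool_rot: [-1.227, 2.886, -0.001]
contact_force: [4.0, 2.2, -2.6]
width: 0.0003
grip_force: 2.5
```

Emit:
{"api": "arm_command", "payload": {"deltas": [0.04,0.237,0,-1,0,0.02,0.237,0,-1,0,0.0144,0.237,0,-1,0,0.0144,0.237,0,-1,0,0.0144,0.237,0,-1,0]}}

```text
time: 19.9
ee_pos: [0.5333, 0.0138, 0.233]
tool_rot: [-2.025, 2.394, -0.001]
contact_force: [1.7, 7.9, -2.3]
width: 0.0004
grip_force: 3.9
```

Emit:
{"api": "arm_command", "payload": {"deltas": [0.04,0.236,0,-1,0,0.02,0.236,0,-1,0,0.0144,0.236,0,-1,0,0.0144,0.236,0,-1,0,0.0144,0.236,0,-1,0]}}

```text
time: 20.32
ee_pos: [0.4969, 0.0087, 0.2328]
tool_rot: [-2.644, 1.691, 0.003]
contact_force: [-3.2, 11.2, 3.3]
width: 0.0005
grip_force: 6.0
```

Emit:
{"api": "arm_command", "payload": {"deltas": [0.05,0.236,0,-1,0,0.025,0.236,0,-1,0,0.02,0.236,0,-1,0,0.02,0.236,0,-1,0,0.02,0.236,0,-1,0]}}

```text
time: 20.73
ee_pos: [0.4697, -0.0176, 0.2327]
tool_rot: [3.027, -0.834, -0.011]
contact_force: [-6.5, 6.7, 7.6]
width: 0.0007
grip_force: 4.8
```

```bash
python3 -c "
from h import *
rel((.5236,-.0464))"
```

```text
t 20.73 rel mm [61.  -2.8  0.3] yaw -30.8 j6 0.73 F_tool [-9.1 -2.4 -7.6] rho 0.0611
```

Emit:
{"api": "arm_command", "payload": {"deltas": [0.04,0.233,0,-1,0,0.02,0.233,0,-1,0,0.018,0.233,0,-1,0,0.018,0.233,0,-1,0,0.018,0.233,0,-1,0]}}

```text
time: 21.15
ee_pos: [0.4626, -0.0527, 0.2323]
tool_rot: [3.14, 0.097, -0.012]
contact_force: [-4.2, 1.3, 2.8]
width: 0.0001
grip_force: 2.0
```

Emit:
{"api": "arm_command", "payload": {"deltas": [0.04,0.233,0,-1,0,0.02,0.233,0,-1,0,0.018,0.233,0,-1,0,0.018,0.233,0,-1,0,0,0,0,0,0]}}

```text
time: 21.57
ee_pos: [0.4724, -0.08, 0.2321]
tool_rot: [-3.028, -0.835, 0.014]
contact_force: [-3.4, -3.1, 3.4]
width: 0.0005
grip_force: 2.8
```

```bash
cat >> h.py <<'E'
def marks(f):
    cen=np.array([.5236,-.0464]); c,im=snap('wrist',f)
    out=[]
    # rectified top view 0.25 mm/px in world frame at z=.069, north=y
    g=(np.arange(480)-240)*.00025; X,Y=np.meshgrid(g,-g)
    uv=w2px(c,np.c_[X.ravel()+cen[0],Y.ravel()+cen[1],np.full(X.size,.069)]).astype(np.float32).reshape(480,480,2)
    t=cv2.remap(im[:,:,::-1].copy(),uv[...,0],uv[...,1],cv2.INTER_LINEAR)
    cv2.imwrite('pics/top_'+f,t)
    # centre of face from bright pixels' ring is assumed = cen
    b=((t.max(2)<50)).astype(np.uint8); n,l,s,ce=cv2.connectedComponentsWithStats(b)
    for i in range(1,n):
        x,y=(ce[i][0]-240)*.25,(240-ce[i][1])*.25
        if 300<s[i][4]<4000: print('blob area mm2',s[i][4]/16,'r',np.hypot(x,y).round(1),'ang',np.degrees(np.arctan2(y,x)).round(1))
E
python3 -c "
from h import *
rel((.5236,-.0464)); marks('w7.png')"
```

```text
t 21.57 rel mm [61.2 -2.6 -0.4] yaw 30.8 j6 1.94 F_tool [-4.5  0.9 -3.3] rho 0.0612
blob area mm2 62.5625 r 30.7 ang -25.5
blob area mm2 57.1875 r 44.1 ang -50.8
```

View pics/top_w7.png

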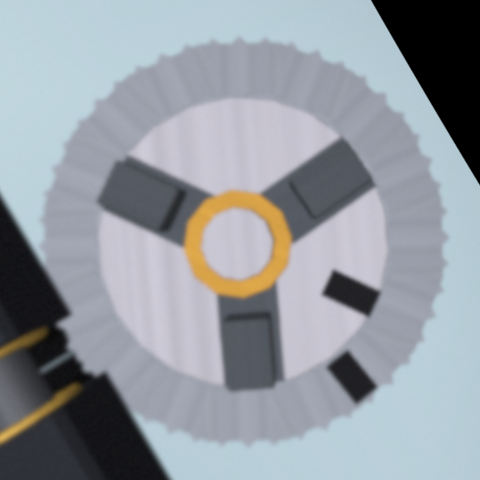

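Top view: fixed mark at (351,292), ring mark at (352,377), about 26° short of two turns. The part stands upright.

Emit:
{"api": "arm_command", "payload": {"deltas": [0.03,0.235,0,-1,0,0.02,0.235,0,-1,0,0.016,0.235,0,-1,0,0.005,0.12,0,-0.5,0,0,0,0,0,0]}}

```text
time: 22.03
ee_pos: [0.4903, -0.0973, 0.232]
tool_rot: [-2.788, -1.443, 0.011]
contact_force: [-1.6, -5.8, 0.5]
width: 0.0005
grip_force: 2.5
```

```bash
sed -i 's/cen=np.array(\[.5236,-.0464\]); c,im/cen=np.array([.5246,-.0469]); c,im/' h.py; python3 -c "
from h import *
rel((.5236,-.0464)); marks('w8.png')"
```

```text
t 22.03 rel mm [60.8 -2.2 -0.3] yaw 54.7 j6 2.4 F_tool [-5.7  2.  -0.5] rho 0.0608
blob area mm2 62.125 r 29.7 ang -25.4
blob area mm2 56.25 r 43.0 ang -30.6
```

Emit:
{"api": "arm_command", "payload": {"deltas": [0.015,0.1,0,-0.4,0,0.01,0.09,0,-0.35,0,0,0,0,0,0]}}

```text
time: 22.33
ee_pos: [0.495, -0.0999, 0.232]
tool_rot: [-2.72, -1.566, 0.012]
contact_force: [-3.2, -6.8, 1.4]
width: 0.0005
grip_force: 3.3
```

```bash
python3 -c "
from h import *
rel((.5236,-.0464)); marks('w9.png')"
```

```text
t 22.33 rel mm [60.7 -2.1 -0.4] yaw 59.9 j6 2.49 F_tool [-7.5  0.6 -1.4] rho 0.0607
blob area mm2 62.0 r 29.7 ang -25.4
blob area mm2 57.625 r 43.0 ang -25.8
```

Aligned within half a degree. Backing straight off and up, then checking.

Emit:
{"api": "arm_command", "payload": {"deltas": [-0.3,0,0,0,0,-0.9,0,0,0,0,0,0,-1,0,0,0,0,-1,0,0,0,0,0,0,0]}}

```text
time: 22.8
ee_pos: [0.4806, -0.1306, 0.298]
tool_rot: [2.717, 1.565, 0.015]
contact_force: [1.2, 0.1, -0.6]
width: 0.0005
grip_force: 0.0
```

```bash
python3 -c "
from h import *
rel((.5236,-.0464)); marks('w10.png')"
```

```text
t 22.8 rel mm [94.1 -5.7 66.4] yaw 59.9 j6 2.55 F_tool [0.7 1.  0.6] rho 0.0945
blob area mm2 49.3125 r 29.5 ang -24.7
blob area mm2 45.875 r 42.8 ang -25.7
```

View pics/top_w10.png

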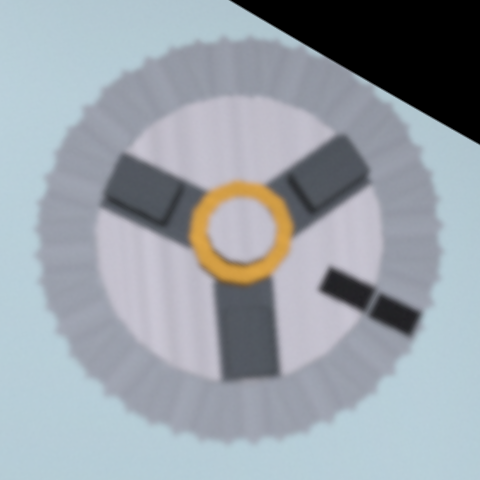

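The two marks are in line at (347,289) and (395,313), the part is upright between the opened jaws, and the hand is clear.

```bash
python3 -c "
from h import *
print(r.hand_in())"
```

```text
the job is handed in; nothing more can be done
None
```

The chuck ring was rolled two full turns counter-clockwise, its black mark now within about 1° of the fixed mark; the brass part stands upright and untouched, I kept clear of the gauges and jar, the hand is clear, and the job was handed in at about 23 s.

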